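Deburr the test plates and pack them dry

ROBOT

A 7-joint arm with a two-finger parallel gripper is mounted at the origin on the work surface. World frame = base frame: x ahead of the robot, y to its left, z up, the work surface at z = 0. Lengths are in m, angles in rad, forces in N, time in s.
With the tool pointing down it reaches from about 0.4 to 0.85 m from the base axis. Payload 6.9 kg.
Tool frame: the origin (TCP) lies midway between the tips of the shut fingers; the grasp point (between the pads) lies behind it (ctrl.pinch_z is the z of the grasp point in the tool frame, in m); z points along the fingers, y is the direction in which the jaws open and shut (so a half turn about z gives the same grasp; the last joint's range is limited). The gripper opens to 85 mm and grips with 20 to 120 N. Pads are 22 mm wide; open, the fingers measure 114 mm over their backs; the gripper's body (76 mm by 85 mm) begins 54 mm behind the grasp point. The pads swing forward as they close: fully open they stand 13 mm farther back than shut.
Start: joints at [0.105, 0.507, -0.238, 1.5, 0.126, 1.149, -0.155], TCP at [0.625, -0, 0.231] pointing down, gripper open.
Joint ranges: [-3.08, 3.08], [-0.24, 2.05], [-1.43, 1.35], [0, 2.5], [-1.52, 4.66], [0.17, 1.96], [-2.89, 2.89]. Speed limits (rad/s): [2.39, 2.39, 3.14, 3.14, 3.14, 3.14, 3.14].

INTERFACE

Orientations are given as a unit quaternion [w, x, y, z].
In Python, from station import ctrl, get_state, vision, ticket, models gives the robot as it stands. Calls block until the motion is done:
- ctrl.movep(position, orientation): joint-space move of the TCP to a pose.
- ctrl.movel(position, frame=None, max_speed=0.15): straight line of the TCP; frame=None keeps the orientation; max_speed is the mean speed in m/s.
- ctrl.set_joints(angles): joint-space move.
- ctrl.ungrasp() and ctrl.close_gripper(force=None): open the fingers fully, or close them until they stop; force is the grip in N (None keeps the last).
- ctrl.pause(seconds).
- ctrl.ik(position, orientation): joint angles nearest the present ones, or None.
- get_state(): the state.
- vision.grab_frame(name): name is "scene" or "side" or "wrist"; returns (picture, depth): 400x640x3 uint8, blue, green, red; 400x640 float32, m along the optical axis (not along the pixel's ray), 0 where there is no reading.
- vision.camera_info(name): a dict with "mtx" (3x3 intrinsics, pixels), "R" (3x3) and "t" (3): a world point X has camera coordinates R X + t; the wrist camera has in their place "hand_eye" (4x4, takes a point from camera to tool coordinates, whose origin is the TCP and whose axes are the flange's). Camera axes: x right, y down, z forward; pixel columns grow to the right and rows downward; lengths in m; the calibration is good to about 2 mm. The wrist camera is an equidistant fisheye: a pixel r from the principal point sees the ray r / f radians off the axis. A picture is of the moment at which its call begins: read the wrist's pose just before it. camera_info takes no time and is no camera call.
A pose or a line that the arm cannot do raises ctrl.Unreachable and nothing moves.
- ticket.close_job(): hands the job in, once; it reports no verdict.
Trained networks look in the newest picture that a camera, given by its name, has taken for a name from the list of things; names that differ only in an ending like _2 or _b are one class to them, and where a whole thing is asked for, a point or a joint stands for the part that bears it (a point fixed in the world has none). Each returns a list of dicts, best first, with "p" (0 to 1); they miss things now and then, are a little off and sometimes report something else, mostly with a low value. They report only what shows in the picture. A call takes as long as a camera call. They do not tell look-alikes from the thing itself.
- models.recognise(camera, target): "point" ([column, row] in pixels, amid what is visible of it).
- models.masks_of(camera, target): "mask" (400x640 bool, what is visible of it) and "point" ([column, row] in pixels, amid what is visible of it).
The state is a dict: "time": time; "qpos": joint angles; "qd": joint speeds; "tau": joint torques, N m; "tcp_pos": TCP position; "eef_rot": TCP orientation; "contact_force": force on the tool from outside, world axes, zero at the start; "wrist_torque": the same for the moment, N m; "width": finger opening in m.
Only numpy, scipy, OpenCV 4.12 (cv2) and the standard library are available. Lean on these libraries where they do the work, as an engineer would, in place of code of your own. Each camera call takes 0.05 s, during which the arm holds its last target.

TASK

Stand all the metal plates that are in the rack side by side in the vise, push its sliding jaw up so that they are clamped, and file their burred top edges with three level forward strokes of about 80 mm towards the fixed jaw, each starting with the file's tip just over the fixed jaw; lift the file clear of the plates at the end of each stroke and never drag it back over them. Then lay the file back on the blue mat and pack the plates, upright on edge, together with the drying jar, upright, in the grey box, all down on its floor, without disturbing the amber bottles and the beaker.

Things in the scene. Friction and masses are not known exactly. Their poses are not given: they have to be found in the camera images.
- plate_a: Flat aluminium test plate with sawn, burred top edge, 12 mm thick (its x), 66 mm long (its y), 60 mm high (its z); origin at the centre of its underside. Starts upright, sawn edge up, in any slot of the rack (its length along the rack's y). May be absent. About 128 g.
- plate_b: Flat aluminium test plate with sawn, burred top edge, 14 mm thick (its x), 60 mm long (its y), 60 mm high (its z); origin at the centre of its underside. Starts upright, sawn edge up, in any slot of the rack (its length along the rack's y). May be absent. About 136 g.
- plate_c: Flat aluminium test plate with sawn, burred top edge, 16 mm thick (its x), 54 mm long (its y), 60 mm high (its z); origin at the centre of its underside. Starts upright, sawn edge up, in any slot of the rack (its length along the rack's y). May be absent. About 140 g.
- rack: White plastic rack fixed on the bench, 116 mm (x) by 72 mm (y), origin under its centre. Plates stand on its 8 mm thick base, in three slots across its x (centres at x = -34, 0, +34 mm, each 19 mm wide) between ribs 44 mm long in y and 30 mm high overall.
- vise_face (a point): Point on the fixed jaw of the grey bench vise: middle of its inner face, at the level of the vise floor on which plates stand (38 mm above the bench). x points from the sliding jaw towards and out through the fixed jaw (the forward stroke), z up.
- pad: Rubber pad under the vise, fixed, 210 x 100 x 8 mm; origin on the bench under vise_face, axes alike. Vise: floor strip and both jaws 50 mm wide (y), jaw tops 34 mm above the vise floor, fixed jaw 22 mm thick. Plates stand with their thickness along x, the first against the fixed jaw, the next before it; clamped, their tops are 26 mm above the jaws and their ends stick out sideways.
- jaw (a joint): How far the sliding jaw has been pushed from fully open, m (0 to 0.08, growing towards the fixed jaw); the gap between the jaws is 0.085 minus this. It takes about 7 N to slide and stays where it is left; starts nearly open.
- jaw_grip (a point): Where to hold the sliding jaw: top centre of the upright lug behind it (lug 24 mm wide in y, 34 mm long in x, its top and sides free from above, sides 33 mm high). It lies 34 mm behind the jaw's clamping face; axes as vise_face.
- vise (a joint): Shear of the vise on its rubber pad, m along vise_face's x, 0 at rest, at most 0.005 either way. The pad gives about 1 mm for 1.5 N and springs back: it moves to + under a forward file stroke and to - if the file is dragged backwards.
- file: Flat hand file, 268 mm long: steel blade 160 x 20 x 5 mm; wooden handle 24 mm wide, 22 mm high, from 12 to 90 mm behind the blade, then a round butt. x runs from handle to tip, z up as it lies. Origin at the heel (junction of blade and handle), level with the handle's underside, 11 mm below the blade's mid-plane. About 160 g, balancing on the blade: it lies resting on handle and tip, tip down by 0.05 rad. Either face cuts.
- file_tip (a point): Front end of the blade, on its lower face (8.5 mm above the handle's underside).
- file_heel (a point): Handle end of the blade, on its lower face, 160 mm behind the tip.
- file_grip (a point): Centre of the front part of the handle, 30 mm behind the heel, at half its height: a good place to hold it.
- mat: Blue tool mat fixed on the bench, 300 mm (x) by 90 mm (y), 3 mm thick, origin under its centre; the file starts lying on it and goes back there, about along its length (either way round).
- box: Grey open box fixed on the bench, outside 120 (x) by 86 (y) by 35 mm high, walls and floor 5 mm (inside 110 by 76 mm, 30 mm deep). Origin under its centre. Plates stand across it, thickness along its x, length along its y, in a row with the jar: all three plates (42 mm together) and the jar (52 mm) fill it but for 16 mm.
- jar: Closed clear-glass drying jar with orange beads in its bottom and a white lid, upright: glass 52 mm diameter and 46 mm high, lid 47 mm diameter from 48 to 64 mm; about 160 g, low centre of mass. Origin at the centre of its underside.
- bottle_l: Amber reagent bottle, 80 mm diameter, 200 mm high, bystander: leave alone. Origin at the centre of its underside.
- bottle_r: Another amber reagent bottle of the same size, bystander: leave alone.
- beaker: Glass beaker, 72 mm wide, 95 mm high, bystander: leave alone.
Things that resemble listed ones, but are neither listed nor needed, are in the scene too. What is shaped like the pad but green or turquoise is not meant.

How it is judged:
By the outcome, as a careful person would: the job done as asked, in the order asked, and still so for the second after the job is handed in, with the robot touching nothing.
Of plate_a, plate_b, plate_c only 2 to 3 are there at a start; the rules pass over those that are not, and their reading is None.
At some moment in a run one of file, jar may be knocked a few centimetres aside while the robot is not near it.
It also fails if it takes over 210 s, if anything falls off the work surface, if the arm or the gripper's body presses on something with over 40 N, if the wrist force passes 120 N, or if a joint passes its speed limit or range.

## Working session

There is one attempt and no reset: what is moved stays moved. The work goes in short steps, each a Python script; the robot and the scene stay as the last script left them, time stands still between calls to the robot, and variables do not carry over. Pictures are saved under pics/ and viewed, and the job is handed in when it is done.

```bash
ls -la; mkdir -p pics; python3 - <<'E'
from station import ctrl, get_state, vision, ticket, models
import cv2
s=get_state(); print(s['time'],s['tcp_pos'],s['eef_rot'],s['width'],ctrl.pinch_z)
for n in ["scene","side","wrist"]:
    im,d=vision.grab_frame(n); cv2.imwrite(f"pics/{n}0.png",im); print(n,vision.camera_info(n))
E
```

```text
total 12
drwxr-xr-x  3 agent agent 4096 Dec  6 21:37 .
drwxr-xr-x 23 root  root  4096 Dec  6 21:37 ..
drwxr-xr-x  2 agent agent 4096 Dec  6 21:37 pics
0.0 [ 6.24506687e-01 -8.88293831e-05  2.30415463e-01] [-6.17252399e-04  7.07104134e-01  7.07108864e-01 -6.45726583e-04] 0.08546633174696262 -0.0187
scene {'mtx': array([[446.55538208,   0.        , 318.44080402],
       [  0.        , 446.55538208, 200.90182379],
       [  0.        ,   0.        ,   1.        ]]), 'R': array([[ 0.73644262,  0.67642905,  0.00979817],
       [ 0.48329368, -0.51592698, -0.70728111],
       [-0.47337035,  0.52560735, -0.7068645 ]]), 't': array([-0.37994841, -0.26522805,  1.71875522])}
side {'mtx': array([[413.98790979,   0.        , 318.22033072],
       [  0.        , 413.98790979, 200.14281846],
       [  0.        ,   0.        ,   1.        ]]), 'R': array([[ 0.82899763, -0.55916201, -0.01003905],
       [-0.42579716, -0.61943341, -0.65954456],
       [ 0.36257374,  0.55103547, -0.75159843]]), 't': array([-0.5062178 ,  0.26856303,  0.94825681])}
wrist {'mtx': array([[309.70691629,   0.        , 317.23855049],
       [  0.        , 309.70691629, 191.69367619],
       [  0.        ,   0.        ,   1.        ]]), 'hand_eye': array([[ 3.54986686e-04, -9.57036160e-01, -2.89968383e-01,
         7.26486990e-02],
       [ 9.99999930e-01,  3.72946205e-04, -6.67777373e-06,
         1.68178066e-04],
       [ 1.14533479e-04, -2.89968361e-01,  9.57036225e-01,
        -1.42524758e-01],
       [ 0.00000000e+00,  0.00000000e+00,  0.00000000e+00,
         1.00000000e+00]])}
```

View pics/scene0.png

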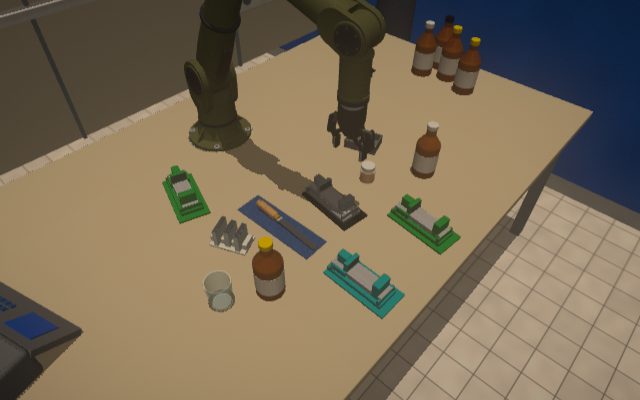

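View pics/side0.png

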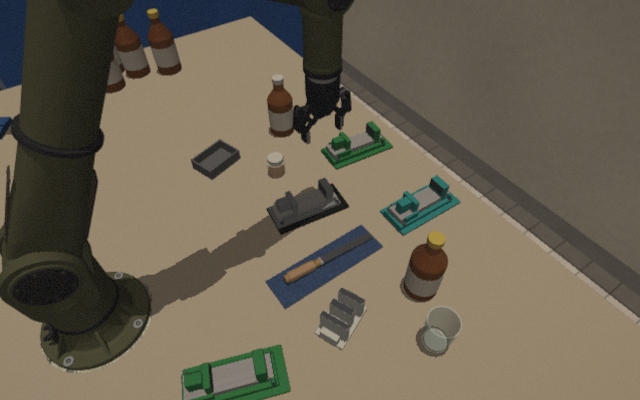

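View pics/wrist0.png

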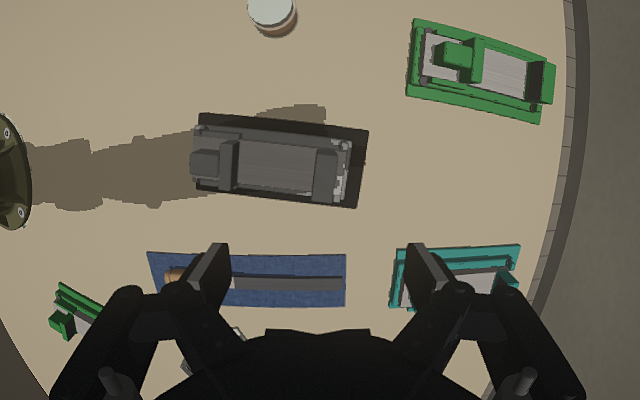

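```bash
cat > h.py <<'E'
from station import ctrl, get_state, vision, ticket, models
import numpy as np, cv2
from scipy.spatial.transform import Rotation as Rn
def Rq(q): return Rn.from_quat([q[1],q[2],q[3],q[0]]).as_matrix()
def qR(R):
    q=Rn.from_matrix(R).as_quat(); return np.array([q[3],q[0],q[1],q[2]])
def down(a):
    """tool pointing down, tool y (jaw opening) along world angle a"""
    y=np.array([np.cos(a),np.sin(a),0]); z=np.array([0,0,-1.]); x=np.cross(y,z)
    return qR(np.c_[x,y,z])
def cloud(name):
    """picture, HxWx3 world points (nan when none)"""
    s=get_state(); im,d=vision.grab_frame(name); c=vision.camera_info(name); K=c['mtx']
    v,u=np.mgrid[0:400,0:640].astype(float); a=(u-K[0,2])/K[0,0]; b=(v-K[1,2])/K[1,1]
    if name=='wrist':
        r=np.hypot(a,b)+1e-12; t=np.tan(np.minimum(r,1.5))/r; a=a*t;b=b*t
    P=np.stack([a*d,b*d,d],-1)
    if name=='wrist':
        H=c['hand_eye']; P=P@H[:3,:3].T+H[:3,3]; P=P@Rq(s['eef_rot']).T+s['tcp_pos']
    else: P=(P-c['t'])@c['R']
    P[d<=0]=np.nan
    return im,P
def proj(name,X):
    X=np.atleast_2d(X); c=vision.camera_info(name); K=c['mtx']
    if name=='wrist':
        s=get_state(); H=c['hand_eye']; X=(X-s['tcp_pos'])@Rq(s['eef_rot']); X=(X-H[:3,3])@H[:3,:3]
        r=np.hypot(X[:,0],X[:,1]); th=np.arctan2(r,X[:,2]); return np.c_[K[0,0]*th*X[:,0]/r+K[0,2],K[1,1]*th*X[:,1]/r+K[1,2]]
    X=X@c['R'].T+c['t']; return np.c_[K[0,0]*X[:,0]/X[:,2]+K[0,2],K[1,1]*X[:,1]/X[:,2]+K[1,2]]
def st(m=''):
    s=get_state(); print(m,'t%.1f'%s['time'],np.round(s['tcp_pos'],4),'w%.4f'%s['width'],'F',np.round(s['contact_force'],1))
    return s
def top(P,lo,hi,res=0.0005,xr=(.3,.9),yr=(-.4,.4)):
    pass
E
python3 - <<'E'
from h import *
for n in ['scene','side','wrist']:
    im,P=cloud(n)
    m=np.isfinite(P[...,2]); print(n,'table z',np.nanmedian(P[...,2]))
    for t in ['plate_a','rack','pad','file','mat','box','jar','bottle_l','beaker']:
        for r in models.masks_of(n,t)[:4]:
            Q=P[r['mask']&m]
            if len(Q)==0: continue
            print(n,t,round(r['p'],2),np.round(r['point']),len(Q),np.round(np.median(Q,0),3),np.round(np.percentile(Q,[2,98],axis=0).ravel(),3))
st()
E
```

```text
scene table z 0.0010431802839974782
scene plate_a 0.77 [231. 230.] 247 [ 0.464 -0.326  0.056] [ 0.443 -0.346  0.014  0.477 -0.292  0.072]
scene plate_a 0.75 [239. 240.] 247 [ 0.499 -0.317  0.056] [ 0.478 -0.338  0.014  0.509 -0.282  0.073]
scene plate_a 0.65 [221. 230.] 250 [ 0.435 -0.343  0.053] [ 0.416 -0.365  0.011  0.446 -0.304  0.072]
scene rack 0.72 [217. 284.] 919 [ 0.603 -0.47   0.065] [ 0.568 -0.504  0.014  0.635 -0.44   0.097]
scene rack 0.69 [239. 245.] 284 [ 0.501 -0.327  0.011] [ 0.419 -0.368  0.003  0.521 -0.274  0.034]
scene pad 0.77 [421. 225.] 2038 [0.849 0.101 0.029] [0.744 0.068 0.001 0.943 0.174 0.075]
scene pad 0.72 [186. 193.] 1651 [ 0.224 -0.313  0.024] [ 0.096 -0.368 -0.     0.306 -0.237  0.074]
scene pad 0.66 [332. 202.] 1673 [ 0.587 -0.017  0.032] [ 0.486 -0.052  0.004  0.679  0.034  0.074]
scene pad 0.56 [366. 281.] 2473 [ 0.851 -0.191  0.033] [ 0.745 -0.22   0.005  0.94  -0.128  0.074]
scene mat 0.67 [283. 229.] 1722 [ 0.535 -0.184  0.004] [ 0.372 -0.219 -0.001  0.662 -0.128  0.013]
scene box 0.48 [357. 145.] 259 [0.459 0.295 0.018] [0.401 0.26  0.001 0.51
[... 3144 characters left out ...]
 -0.147  0.022] [ 0.732 -0.2    0.004  0.932 -0.123  0.066]
wrist pad 0.56 [473.  76.] 10409 [0.808 0.115 0.037] [0.735 0.071 0.006 0.918 0.171 0.073]
wrist file 0.79 [278. 280.] 1618 [ 0.57  -0.168  0.012] [ 0.408 -0.18   0.008  0.654 -0.155  0.028]
wrist mat 0.8 [278. 266.] 5557 [ 0.566 -0.159  0.003] [ 0.37  -0.218  0.002  0.661 -0.131  0.005]
wrist box 0.56 [279. 280.] 1578 [ 0.57  -0.168  0.012] [ 0.408 -0.18   0.007  0.653 -0.155  0.028]
wrist jar 0.81 [269.  18.] 1616 [0.58  0.162 0.063] [0.556 0.149 0.007 0.601 0.179 0.065]
wrist bottle_l 0.25 [280. 282.] 1627 [ 0.57  -0.168  0.012] [ 0.407 -0.181  0.007  0.654 -0.155  0.028]
 t1.6 [ 0.625  -0.      0.2312] w0.0856 F [-0.2 -0.2 -0. ]
```

```bash
python3 - <<'E'
from h import *
import pickle
D={}
for k,p in dict(rack=(.47,-.30,.25),box=(.46,.29,.25)).items():
    ctrl.movep(p,down(0)); st(k)
    im,P=cloud('wrist'); cv2.imwrite(f'pics/w_{k}.png',im); D[k]=(im,P)
    ms={}
    for t in ['plate_a','rack','file','mat','box','jar','pad']:
        ms[t]=[(r['p'],r['mask']) for r in models.masks_of('wrist',t)]
    D[k]=(im,P,ms)
pickle.dump(D,open('d.pkl','wb')); st()
E
```

```text
rack t2.9 [ 0.4711 -0.2985  0.25  ] w0.0854 F [-0.5  1.   0.6]
box t5.4 [0.4607 0.2889 0.2499] w0.0855 F [-0.2 -0.4 -0.3]
 t5.8 [0.4601 0.2898 0.25  ] w0.0851 F [-0.6  0.3 -0.6]
```

View pics/w_rack.png

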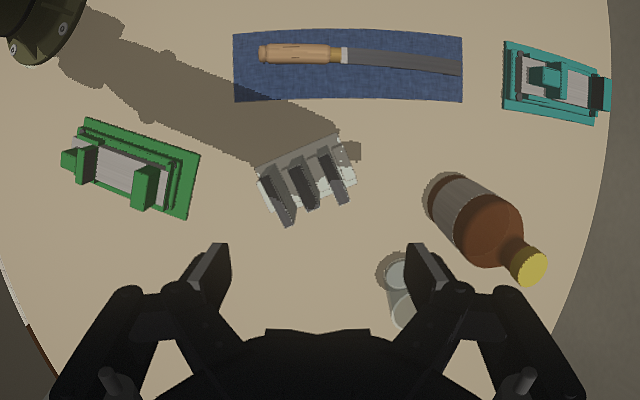

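View pics/w_box.png

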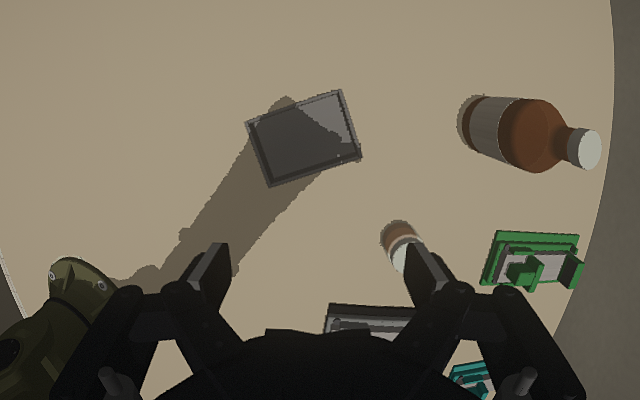

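```bash
python3 - <<'E'
from h import *
import pickle
D=pickle.load(open('d.pkl','rb'))
def rect(Q):
    (c,s,a)=cv2.minAreaRect((Q[:,:2]*1000).astype(np.float32)); 
    return np.round(c,1),np.round(s,1),round(a,1),len(Q),'z',np.round(np.percentile(Q[:,2],[5,50,95])*1000,1)
im,P,ms=D['rack']
def box(lo,hi): 
    return np.all((P>np.array(lo))&(P<np.array(hi)),-1)
T=box((.39,-.39,.063),(.53,-.27,.075))
n,L=cv2.connectedComponents(T.astype(np.uint8),connectivity=4)
print('plates')
for i in range(1,n):
    Q=P[L==i]
    if len(Q)>40: print(rect(Q))
Q=P[box((.38,-.40,.026),(.54,-.26,.034))]; print('ribs',rect(Q))
Q=P[box((.38,-.40,.004),(.54,-.26,.013))]; print('base',rect(Q))
for t in ['mat','file']:
    for p,m in ms[t][:2]:
        Q=P[m&np.isfinite(P[...,2])]; print(t,p,rect(Q))
F=box((.35,-.24,.006),(.68,-.11,.035)); print('file',rect(P[F]))
im,P,ms=D['box']
Q=P[box((.35,.22,.030),(.55,.42,.040))]; print('boxrim',rect(Q))
Q=P[box((.35,.22,.003),(.55,.42,.008))]; print('boxfloor',rect(Q))
Q=P[box((.50,.08,.03),(.66,.24,.08))]; print('jar',rect(Q))
E
```

```text
plates
(array([ 489.3, -310.1]), array([15.3, 61. ]), 24.0, 719, 'z', array([66.9, 68.2, 69.4]))
(array([ 456.5, -320.4]), array([17.2, 54.8]), 23.9, 732, 'z', array([66.9, 68.2, 69.4]))
(array([ 425.8, -335.5]), array([13.4, 66.7]), 24.8, 660, 'z', array([66.4, 68.2, 69.4]))
ribs (array([ 457.8, -323.7]), array([119.6,  65.5]), 19.8, 1430, 'z', array([28. , 29.9, 31.6]))
base (array([ 456.5, -320.4]), array([116.5,  73.4]), 23.5, 1164, 'z', array([ 6.5,  8. , 10.2]))
mat 0.62 (array([ 690.4, -344.2]), array([142.5,  71.9]), 14.7, 7255, 'z', array([ 26.8, 131.8, 200.1]))
mat 0.61 (array([ 513.7, -176.5]), array([300. ,  91.2]), 1.4, 12103, 'z', array([1.5, 2.8, 4.2]))
file 0.6 (array([ 529.6, -168.9]), array([ 24.6, 256.5]), 89.0, 3389, 'z', array([ 8.5, 15.1, 27.9]))
file (array([ 529.8, -169.5]), array([255.5,  58.6]), 7.4, 3513, 'z', array([ 8.5, 15.1, 27.9]))
boxrim (array([444.7, 317. ]), array([120.9,  87.3]), 18.6, 1468, 'z', array([32. , 34.6, 36. ]))
boxfloor (array([466.2, 306.9]), array([148.8, 125.4]), 25.4, 5222, 'z', array([3.7, 5. , 6.4]))
jar (array([569.8, 181.5]), array([51.4, 36. ]), 48.8, 849, 'z', array([33.3, 54.2, 64.8]))
```

```bash
python3 - <<'E'
from h import *
import pickle
ctrl.movep((.59,-.02,.25),down(0)); ctrl.pause(.3); st()
im,P=cloud('wrist'); cv2.imwrite('pics/w_vise.png',im)
pickle.dump((im,P),open('v.pkl','wb'))
cv2.imwrite('pics/w_vise_c.png',cv2.resize(im[80:310,160:400],None,fx=2.5,fy=2.5))
E
cat >> h.py <<'E'
def rect(Q):
    (c,s,a)=cv2.minAreaRect((Q[:,:2]*1000).astype(np.float32)); 
    return np.round(c,1),np.round(s,1),round(a,1),len(Q),'z',np.round(np.percentile(Q[:,2],[5,50,95])*1000,1)
def inb(P,lo,hi): return np.all((P>np.array(lo))&(P<np.array(hi)),-1)
def comps(P,T,n0=40):
    n,L=cv2.connectedComponents(T.astype(np.uint8),connectivity=4)
    return [P[L==i] for i in range(1,n) if (L==i).sum()>n0]
E
python3 - <<'E'
from h import *
import pickle
im,P=pickle.load(open('v.pkl','rb'))
for lo,hi in [(.066,.078),(.034,.042),(.005,.011)]:
    print(lo,hi)
    for Q in comps(P,inb(P,(.46,-.09,lo),(.72,.09,hi)),60): print(rect(Q))
z=P[inb(P,(.46,-.09,.012),(.72,.09,.09))][:,2]; print(np.histogram(z*1000,bins=range(12,84,3)))
E
```

```text
t7.4 [ 0.59   -0.019   0.2501] w0.0851 F [-0.8 -0.2  0.2]
0.066 0.078
(array([513.1,   9.5]), array([49.7, 48.2]), 82.4, 1273, 'z', array([69.9, 71.8, 73.2]))
(array([631.1,  -5.3]), array([50.7, 23. ]), 83.0, 963, 'z', array([70.2, 71.9, 73.2]))
0.034 0.042
(array([550. ,   7.1]), array([ 55.4, 145.8]), 78.7, 3756, 'z', array([36.7, 38.1, 39.7]))
(array([648.4,  -7.1]), array([68.6, 11.8]), 84.0, 287, 'z', array([34.9, 37.5, 39.1]))
(array([494.5, -12.9]), array([15. , 39.5]), 80.3, 309, 'z', array([36.7, 38.5, 40.9]))
0.005 0.011
(array([575.9,   1.5]), array([101.1, 210.5]), 82.9, 3862, 'z', array([6.5, 8. , 9.3]))
(array([  19,   22,  370, 1340,  116,   49,   33,  134, 3567,  686,   33,
         37,   46,   40,   46,   44,   55,   43,   48, 1219,  969,    0,
          0]), array([12, 15, 18, 21, 24, 27, 30, 33, 36, 39, 42, 45, 48, 51, 54, 57, 60,
       63, 66, 69, 72, 75, 78, 81]))
```

View pics/w_vise_c.png

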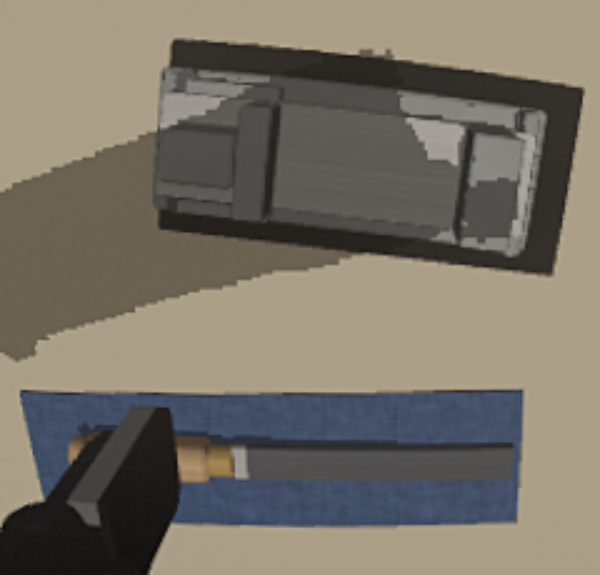

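```bash
cat >> h.py <<'E'
d2r=np.pi/180
VA=-7.05*d2r; V0=np.array([.6202,-.0039]); VU=np.array([np.cos(VA),np.sin(VA)]); VV=np.array([-VU[1],VU[0]])
def V(x,y=0): return V0+x*VU+y*VV
BA=18.6*d2r; B0=np.array([.4447,.3170]); BU=np.array([np.cos(BA),np.sin(BA)])
RA=24*d2r
PL=dict(c=(.4565,-.3204),b=(.4893,-.3101),a=(.4258,-.3355))
E
python3 - <<'E'
from h import *
for k,(x,y) in PL.items():
    for o in (90,-90): print(k,o,np.round(ctrl.ik((x,y,.033),down(RA+o*d2r)),2), np.round(ctrl.ik((x,y,.2),down(RA+o*d2r)),2))
for o in (90,-90): 
    print('v',o,np.round(ctrl.ik((*V(-12),.063),down(VA+o*d2r)),2));print('b',o,np.round(ctrl.ik((*B0,.033),down(BA+o*d2r)),2))
print(np.round(ctrl.ik((.43,-.165,.03),down(1.57)),2),np.round(ctrl.ik((.43,-.165,.03),down(-1.57)),2),ctrl.ik((*V(-180),.1),down(VA+1.57)),ctrl.ik((*V(-180),.1),down(VA-1.57)))
E
```

```text
c 90 [ 1.15  0.83 -0.99  1.9   0.89  0.93  1.7 ] [ 1.25  0.64 -1.15  1.72  0.63  1.2   1.92]
c -90 [ 0.75  0.65 -0.29  1.91  0.29  0.63 -0.87] [ 0.8   0.44 -0.35  1.73  0.17  1.   -0.76]
b 90 [ 1.09  0.86 -0.99  1.85  0.88  0.96  1.68] [ 1.18  0.67 -1.14  1.67  0.64  1.23  1.88]
b -90 [ 0.7   0.67 -0.28  1.85  0.29  0.66 -0.9 ] [ 0.74  0.47 -0.34  1.67  0.18  1.03 -0.81]
a 90 [ 1.21  0.81 -0.99  1.95  0.89  0.9   1.74] [ 1.32  0.62 -1.16  1.76  0.61  1.18  1.97]
a -90 [ 0.81  0.63 -0.29  1.95  0.31  0.6  -0.83] [ 0.87  0.42 -0.36  1.77  0.17  0.99 -0.71]Traceback (most recent call last):
  File "<stdin>", line 5, in <module>
    return _wrapfunc(a, 'round', decimals=decimals, out=out)
    return _wrapit(obj, method, *args, **kwds)
    result = getattr(arr, method)(*args, **kwds)
TypeError: unsupported operand type(s) for *: 'NoneType' and 'float'
```

```bash
python3 - <<'E'
from h import *
def t(n,p,a):
    q=ctrl.ik(p,down(a)); print(n,None if q is None else np.round(q,2))
for o in (90,-90): 
  for x in (-12,-45): t(f'v{o} {x}',(*V(x/1000),.063),VA+o*d2r)
  for z in (.12,.2): t(f'v{o} {z}',(*V(-.012),z),VA+o*d2r)
  for z in (.033,.2): t(f'box{o}',(*B0,z),BA+o*d2r)
  t('file',(.43,-.165,.03),o*d2r); t('filev',(*V(-.18),.1),VA+o*d2r); t('filee',(*V(-.07),.1),VA+o*d2r);t('lug',(*V(-.12),.06),VA+o*d2r)
E
```

```text
v90 -12 [ 0.47  0.79 -0.88  1.74  0.73  0.97  0.74]
v90 -45 [ 0.48  0.75 -0.88  1.83  0.73  0.91  0.71]
v90 0.12 [ 0.5   0.73 -0.93  1.69  0.66  1.07  0.8 ]
v90 0.2 [ 0.53  0.66 -0.99  1.59  0.58  1.21  0.87]
box90 [-0.15  0.76 -0.85  1.94  0.78  0.82  0.46]
box90 [ 0.02  0.61 -1.12  1.75  0.59  1.17  0.62]
file [ 0.86  0.67 -0.84  2.16  0.84  0.68  1.  ]
filev [ 0.54  0.54 -0.94  2.13  0.63  0.77  0.64]
filee [ 0.51  0.68 -0.92  1.86  0.67  0.94  0.73]
lug [ 0.48  0.67 -0.86  2.03  0.73  0.78  0.62]
v-90 -12 [ 0.06  0.65 -0.16  1.75  0.15  0.75 -1.87]
v-90 -45 [ 0.06  0.61 -0.17  1.84  0.15  0.7  -1.88]
v-90 0.12 [ 0.07  0.58 -0.18  1.69  0.13  0.87 -1.85]
v-90 0.2 [ 0.09  0.5  -0.2   1.59  0.11  1.05 -1.83]
box-90 [-0.5   0.63 -0.25  1.94  0.27  0.6  -2.17]
box-90 [-0.39  0.43 -0.4   1.76  0.19  1.   -2.11]
file [ 0.43  0.55 -0.18  2.16  0.22  0.44 -1.48]
filev [ 0.06  0.41 -0.21  2.14  0.15  0.61 -1.95]
filee [ 0.07  0.54 -0.18  1.87  0.14  0.75 -1.88]
lug [ 0.05  0.54 -0.17  2.04  0.16  0.58 -1.93]
```

```bash
cat >> h.py <<'E'
def pick(xy,z,a,hi=.17,force=50):
    o=down(a); ctrl.movep((*xy,hi),o); ctrl.movel((*xy,z),max_speed=.15); 
    ctrl.pause(.1); st('at pick'); ctrl.close_gripper(force); s=st('closed'); 
    ctrl.movel((*xy,hi),max_speed=.15); return s
def place(xy,z,a,hi=.17,v=.06,zs=.02):
    o=down(a); ctrl.movep((*xy,hi),o); ctrl.movel((*xy,z+zs),max_speed=.15); ctrl.pause(.1); st('pre')
    ctrl.movel((*xy,z),max_speed=v); ctrl.pause(.15); st('placed')
E
python3 - <<'E'
from h import *
pick(PL['c'],.033,RA-90*d2r); ctrl.pause(.1); st('lifted')
place(V(-.0125),.0635,VA-90*d2r)
im,P=cloud('scene'); cv2.imwrite('pics/s1.png',im)
im,P=cloud('side'); cv2.imwrite('pics/s1b.png',cv2.resize(im[100:280,200:440],None,fx=3,fy=3))
E
```

```text
at pick t9.9 [ 0.4571 -0.3207  0.034 ] w0.0852 F [-0.5  0.8 -0.2]
closed t10.3 [ 0.4567 -0.3206  0.0337] w0.0531 F [-0.2  0.2  4.7]
lifted t11.5 [ 0.456  -0.3201  0.1689] w0.0532 F [-1.2 -0.6 -1.1]
pre t13.6 [ 0.6087 -0.0026  0.0848] w0.0533 F [-0.4  0.7 -1.1]
placed t14.2 [ 0.6079 -0.0024  0.0634] w0.0534 F [0.  0.5 3.4]
```

View pics/s1b.png

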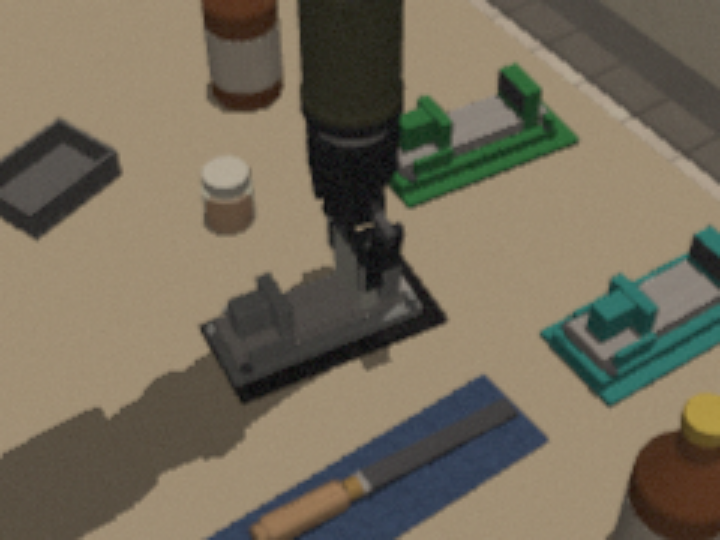

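```bash
python3 - <<'E'
from h import *
def rel(xy):
    ctrl.ungrasp(); ctrl.movel((*xy,.17),max_speed=.2)
rel(V(-.0125))
for k,x in (('b',-.030),('a',-.0455)):
    pick(PL[k],.033,RA-90*d2r); place(V(x),.0635,VA-90*d2r); rel(V(x))
ctrl.movep((*V(-.06),.25),down(VA-90*d2r)); ctrl.pause(.3); st()
im,P=cloud('wrist'); cv2.imwrite('pics/w2.png',im)
for lo,hi in [(.092,.104),(.066,.078)]:
    for Q in comps(P,inb(P,(.46,-.09,lo),(.72,.09,hi)),60):
        r=rect(Q); c=(r[0]/1000-V0); print(r,'vise',np.round([c@VU*1000,c@VV*1000],1))
E
```

```text
at pick t17.9 [ 0.49   -0.3104  0.034 ] w0.0854 F [-0.7 -0.5 -0.5]
closed t18.2 [ 0.4896 -0.3103  0.0338] w0.0593 F [-1.   0.9  3.7]
pre t21.4 [ 5.913e-01 -5.000e-04  8.470e-02] w0.0592 F [-0.6  0.3 -1.1]
placed t22.0 [ 5.91e-01 -3.00e-04  6.38e-02] w0.0593 F [-0.8 -0.4  6.8]
at pick t25.6 [ 0.4264 -0.3359  0.0339] w0.0854 F [ 0.6 -0.  -0. ]
closed t25.9 [ 0.4261 -0.3357  0.0339] w0.0651 F [-1.5  1.3  6.5]
pre t29.2 [0.5759 0.0015 0.0847] w0.0651 F [ 0.1  0.4 -1. ]
placed t29.9 [0.5756 0.0016 0.0639] w0.0650 F [ 0.  -0.4  7.3]
 t31.6 [0.5602 0.0034 0.2486] w0.0851 F [ 0.3 -0.4 -0.3]
(array([608. ,  -4.1]), array([54.3, 16.5]), 83.0, 1007, 'z', array([96.9, 98.1, 99.3])) vise [-12.1  -1.7]
(array([590.9,  -1.6]), array([59.7, 13.3]), 83.1, 901, 'z', array([96.7, 98.1, 99.3])) vise [-29.4  -1.3]
(array([ 5.755e+02, -2.000e-01]), array([65.6, 12.6]), 84.3, 889, 'z', array([93. , 98. , 99.2])) vise [-44.8  -1.8]
(array([631.1,  -4.9]), array([50.3, 20.9]), 82.9, 1007, 'z', array([70.4, 71.9, 73.1])) vise [10.9  0.3]
(array([512.7,   9.1]), array([50.4, 48.7]), 83.3, 1240, 'z', array([69.7, 71.6, 73. ])) vise [-108.3   -0.3]
```

View pics/w2.png

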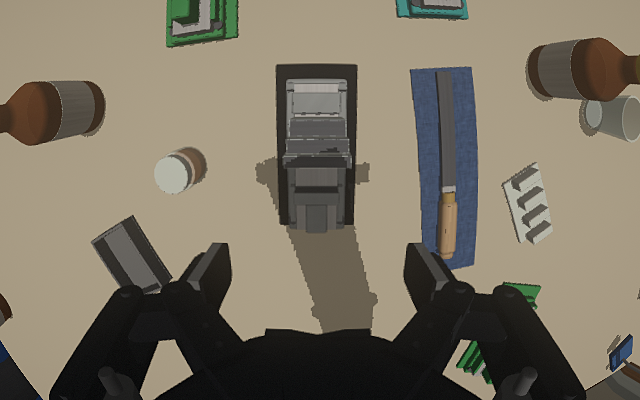

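```bash
python3 - <<'E'
from h import *
a=VA-90*d2r
ctrl.movep((*V(-.117),.15),down(a)); ctrl.movel((*V(-.117),.046)); ctrl.pause(.1); st()
ctrl.close_gripper(60); st('grip lug')
x=-.117
def mv(x,v=.04):
    ctrl.movel((*V(x),.046),max_speed=v); ctrl.pause(.1); s=get_state()
    print(round(x*1000,1),'F',np.round(s['contact_force'],1),'fx %.1f'%(s['contact_force'][:2]@VU),'x %.1f'%((s['tcp_pos'][:2]-V0)@VU*1000)); return s['contact_force'][:2]@VU
for x in (-.112,-.100,-.085,-.080): mv(x)
while x<-.064:
    x+=.0015
    if mv(x)<-16: break
st()
for n in ['side','scene']:
    im,P=cloud(n); cv2.imwrite(f'pics/clamp_{n}.png',im)
E
```

```text
t33.1 [0.5051 0.0105 0.0471] w0.0856 F [-0.3 -0.8  0.2]
grip lug t33.7 [0.5047 0.0116 0.0465] w0.0230 F [-0.4  4.7  4.9]
-112.0 F [-3.9  4.8  9.9] fx -4.4 x -112.7
-100.0 F [-6.3  4.6 12. ] fx -6.8 x -101.4
-85.0 F [-5.5  5.3 11.2] fx -6.1 x -86.4
-80.0 F [-5.6  4.8 11.8] fx -6.1 x -81.5
-78.5 F [-7.   4.8 10.7] fx -7.5 x -80.1
-77.0 F [-6.6  4.4 11.9] fx -7.1 x -78.7
-75.5 F [-7.2  5.  11.8] fx -7.8 x -77.3
-74.0 F [-6.4  5.  12.5] fx -7.0 x -75.9
-72.5 F [-6.4  4.8 11.7] fx -7.0 x -74.5
-71.0 F [-7.3  5.7 12.7] fx -8.0 x -73.1
-69.5 F [-8.2  5.2 12.6] fx -8.8 x -71.8
-68.0 F [-8.7  5.1 13.6] fx -9.2 x -70.3
-66.5 F [-8.6  5.  14. ] fx -9.2 x -69.0
-65.0 F [-13.6   5.2  19. ] fx -14.1 x -69.0
-63.5 F [-18.9   5.8  22.7] fx -19.5 x -69.0
 t39.5 [0.5518 0.0058 0.0465] w0.0231 F [-18.9   5.8  22.7]
```

```bash
python3 - <<'E'
from h import *
a=VA-90*d2r
ctrl.ungrasp(); st(); s=get_state(); xy=s['tcp_pos'][:2]
ctrl.movel((*xy,.15)); ctrl.movep((*V(-.09),.25),down(a)); ctrl.pause(.3); st()
im,P=cloud('wrist'); cv2.imwrite('pics/w3.png',im)
for lo,hi in [(.092,.104),(.066,.078)]:
    for Q in comps(P,inb(P,(.46,-.09,lo),(.72,.09,hi)),60):
        r=rect(Q); c=(r[0]/1000-V0); print(r,'vise',np.round([c@VU*1000,c@VV*1000],1), np.round(np.percentile((Q[:,:2]-V0)@VU,[2,98])*1000,1))
F=inb(P,(.35,-.24,.006),(.70,-.11,.04))
for Q in comps(P,F,100): print('file',rect(Q))
for r in models.masks_of('wrist','file')[:2]: print(r['p'],rect(P[r['mask']&np.isfinite(P[...,2])]))
np.save('f.npy',P)
E
```

```text
t40.2 [0.5575 0.0038 0.046 ] w0.0851 F [0.2 0.7 0.2]
 t41.9 [0.5306 0.0071 0.2487] w0.0855 F [0.4 0.  0.4]
(array([599.6,  -3.1]), array([65.5, 42.1]), 83.0, 2840, 'z', array([96.9, 98.1, 99.3])) vise [-20.5  -1.7] [-41.3   0.2]
(array([632.4,  -5.6]), array([48.8, 19.2]), 82.9, 928, 'z', array([70.6, 71.9, 73.2])) vise [12.3 -0.2] [ 2.8 21.6]
(array([554.1,   4.1]), array([49.8, 44.1]), 82.9, 1200, 'z', array([70.3, 71.8, 73. ])) vise [-66.6  -0.2] [-87.2 -44.7]
file (array([ 530.5, -168.8]), array([ 23.8, 256.3]), 88.4, 3009, 'z', array([ 8.5, 14.4, 27.9]))
0.97 (array([ 525.2, -170.5]), array([ 31.5, 266.5]), 89.5, 3053, 'z', array([ 8.2, 14.3, 27.9]))
```

View pics/w3.png

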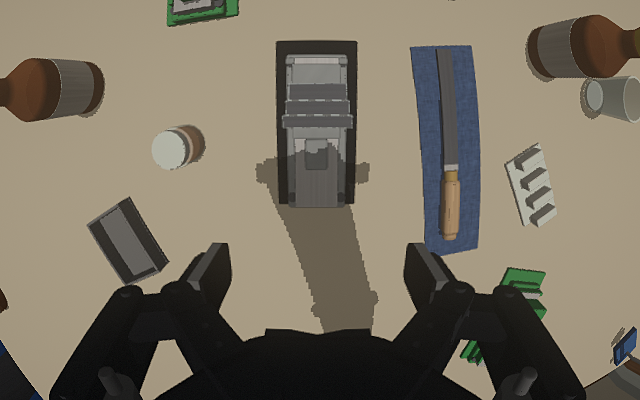

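```bash
cat >> h.py <<'E'
def filepose(P,near=None):
    """from wrist cloud: returns (axis point, yaw, extents)"""
    lo=(.34,-.30,.0065); hi=(.72,-.09,.06)
    C=max(comps(P,inb(P,lo,hi),100),key=len)
    v=cv2.fitLine(C[:,:2].astype(np.float32),cv2.DIST_HUBER,0,.001,.001).ravel(); u=v[:2]; u=u*np.sign(u[0])
    c=v[2:]; n=np.array([-u[1],u[0]]); s=(C[:,:2]-c)@u; w=(C[:,:2]-c)@n
    hs=C[:,2]>.018; 
    print('yaw %.2f deg'%np.degrees(np.arctan2(u[1],u[0])),'ext',np.round(np.percentile(s,[.3,99.7])*1000,1),'len',np.ptp(s))
    for lo_ in np.arange(s.min(),s.max(),.02):
        m=(s>=lo_)&(s<lo_+.02); q=C[m]; print('%.0f'%(lo_*1000),'w %.1f..%.1f mid %.1f'%(*np.percentile(w[m],[2,98])*1000,np.median(w[m])*1000),'ztop %.1f'%(np.percentile(q[:,2],90)*1000),m.sum())
    return c,u,s,w,C
E
python3 - <<'E'
from h import *
P=np.load('f.npy'); c,u,s,w,C=filepose(P); print(c,c+u*s.min(),c+u*s.max())
E
```

```text
yaw -2.29 deg ext [-104.2  150.3] len 0.25617181257403393
-105 w -12.1..8.8 mid 0.3 ztop 28.7 194
-85 w -13.5..9.6 mid 1.5 ztop 28.5 256
-65 w -12.9..8.8 mid 0.7 ztop 27.7 254
-45 w -12.0..9.0 mid 1.9 ztop 26.6 266
-25 w -11.6..7.3 mid 0.4 ztop 24.1 242
-5 w -11.6..8.6 mid -1.0 ztop 16.3 224
15 w -11.6..8.1 mid -1.1 ztop 15.6 226
35 w -11.0..9.0 mid -0.3 ztop 14.5 229
55 w -11.3..9.2 mid -0.0 ztop 13.5 239
75 w -10.8..9.6 mid 0.0 ztop 12.6 231
95 w -10.0..10.0 mid 0.7 ztop 11.7 237
115 w -10.1..9.7 mid -0.1 ztop 10.7 225
135 w -9.9..10.3 mid 0.1 ztop 9.6 180
[ 0.5077436 -0.1668863] [ 0.40241725 -0.16267524] [ 0.65838456 -0.17290909]
```

```bash
python3 - <<'E'
from h import *
g=np.array([.4680,-.1669]); a=-1.8*d2r-90*d2r
ctrl.movep((*g,.12),down(a)); ctrl.pause(.2)
im,P=cloud('wrist'); cv2.imwrite('pics/w4.png',im)
F=inb(P,(.34,-.30,.0065),(.72,-.09,.04)); C=comps(P,F,100); print([rect(q) for q in C])
np.save('f2.npy',P)
E
```

```text
[(array([ 515.7, -168.5]), array([ 24.8, 228.1]), 89.0, 6973, 'z', array([ 9.9, 15.1, 27.7])), (array([ 464.4, -282.8]), array([34.4, 94.7]), 90.0, 2278, 'z', array([ 7.1,  8.9, 30.6]))]
```

View pics/w4.png

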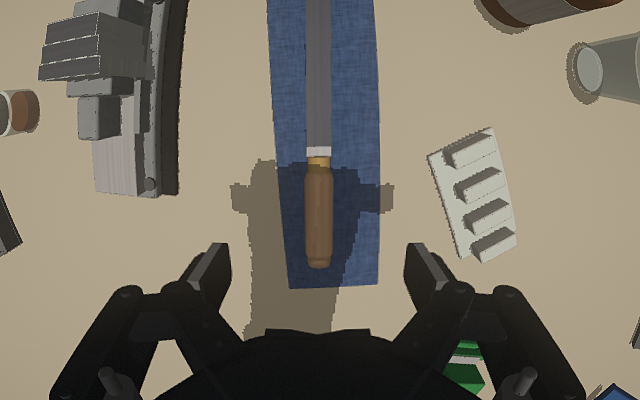

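```bash
python3 - <<'E'
from h import *
P=np.load('f2.npy'); filepose(P)
g=np.array([.4680,-.1669]); a=-1.8*d2r-90*d2r
ctrl.movel((*g,.0075)); ctrl.pause(.1); st()
ctrl.close_gripper(110); st('grip')
ctrl.movel((*g,.15),max_speed=.1); ctrl.pause(.3); s=st('lift'); print(s['wrist_torque'])
im,P=cloud('wrist'); cv2.imwrite('pics/w5.png',im); np.save('f3.npy',P)
E
```

```text
yaw -1.44 deg ext [-111.9  113.4] len 0.22810739872013355
-114 w -10.1..10.4 mid 0.2 ztop 28.7 448
-94 w -12.2..10.9 mid -0.3 ztop 28.2 621
-74 w -12.0..12.1 mid -0.3 ztop 27.2 693
-54 w -11.8..11.8 mid -0.3 ztop 26.3 724
-34 w -9.4..9.4 mid 0.4 ztop 24.0 640
-14 w -9.4..9.2 mid 0.3 ztop 16.1 608
6 w -9.4..9.8 mid 0.2 ztop 15.1 623
26 w -10.2..9.7 mid 0.1 ztop 14.2 617
46 w -10.2..9.6 mid 0.0 ztop 13.2 629
66 w -9.6..10.3 mid 0.0 ztop 12.2 598
86 w -9.8..9.6 mid -0.1 ztop 11.3 550
106 w -9.8..9.6 mid -0.1 ztop 10.5 222
 t44.1 [ 0.4687 -0.1671  0.0084] w0.0854 F [-0.3 -1.1  0.1]
grip t44.7 [ 0.4681 -0.167   0.008 ] w0.0212 F [-1.9  0.1  7.1]
lift t46.6 [ 0.4679 -0.1669  0.1498] w0.0220 F [ 0.   0.3 -0.6]
[-0.01634702  0.10563706 -0.00789045]
```

View pics/w5.png

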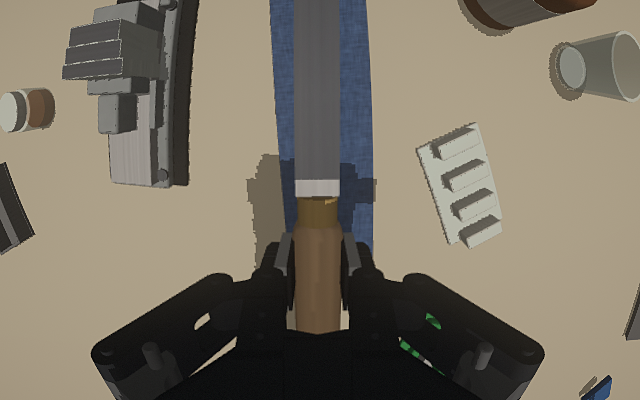

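```bash
cat >> h.py <<'E'
def bladefit(P):
    """wrist cloud -> blade top plane slope along tool x and across, in TOOL frame"""
    s=get_state(); R=Rq(s['eef_rot']); Q=(P-s['tcp_pos'])@R
    m=inb(Q,(.045,-.008,-.05),(.22,.008,.05)); q=Q[m]
    A=np.c_[q[:,0],q[:,1],np.ones(len(q))]; k=None; w=np.ones(len(q))
    for _ in range(5):
        k=np.linalg.lstsq(A*w[:,None],q[:,2]*w,rcond=None)[0]; w=1/(1+((A@k-q[:,2])/.001)**2)
    B=inb(Q,(.045,-.02,-.06),(.22,.02,.06)); b=Q[B]; 
    mid=[((np.percentile(b[(b[:,0]>x)&(b[:,0]<x+.02),1],3)+np.percentile(b[(b[:,0]>x)&(b[:,0]<x+.02),1],97))*500) for x in (.05,.07,.09,.11)]
    print('slope x,y',np.round(k,4),'blade x range',np.percentile(q[:,0],[0,100]),'mid y mm',np.round(mid,2)); return k
E
python3 - <<'E'
from h import *
P=np.load('f3.npy'); k=bladefit(P)
R=Rq(get_state()['eef_rot']); print(R)
for n in ['side','scene']:
    im,P=cloud(n); C=comps(P,inb(P,(.45,-.22,.13),(.72,-.12,.18)),20)
    for q in C: print(n,rect(q),q[q[:,0].argmax()])
    cv2.imwrite(f'pics/f_{n}.png',im)
E
```

```text
slope x,y [ 0.0515 -0.0005 -0.0092] blade x range [0.04500943 0.12129256] mid y mm [0.73 0.63 0.61 0.44]
[[ 9.99505797e-01 -3.14335275e-02 -3.08064978e-04]
 [-3.14334914e-02 -9.99505838e-01  1.21158512e-04]
 [-3.11721183e-04 -1.11415077e-04 -9.99999945e-01]]
side (array([ 587.1, -171.9]), array([ 23.7, 144.7]), 89.6, 469, 'z', array([146.4, 151. , 155.1])) [ 0.65941476 -0.17137287  0.14654524]
side (array([ 460.7, -173.3]), array([21.6, 45.1]), 9.7, 137, 'z', array([152.8, 165.9, 177.2])) [ 0.47482143 -0.19178858  0.16003989]
scene (array([ 559.1, -162.4]), array([200.1,  50.7]), 3.0, 517, 'z', array([148.6, 155.4, 173.8])) [ 0.66018003 -0.1809281   0.14654174]
```

View pics/f_side.png

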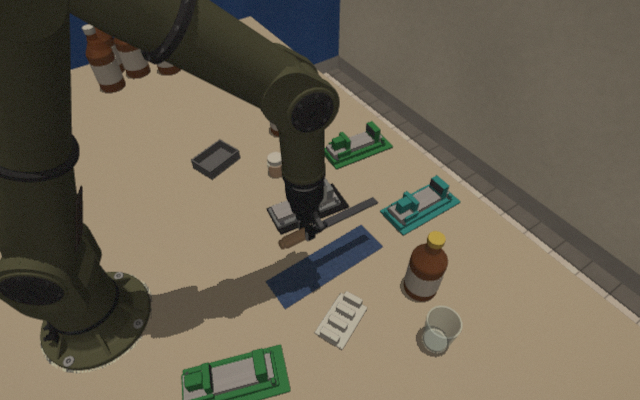

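```bash
cat >> h.py <<'E'
p_=.0515
FQ=qR(Rq(down(VA-90*d2r))@Rn.from_euler('y',p_).as_matrix())
FY=-.001; XS=-.183
def fz(): 
    f=np.mean([get_state()['contact_force'] for _ in range(3)],0); return f
E
python3 - <<'E'
from h import *
ctrl.movep((*V(XS,FY),.16),FQ); ctrl.pause(.3); st()
im,P=cloud('wrist'); k=bladefit(P)
s=get_state(); R=Rq(s['eef_rot']); print('file axis world',np.round(R@np.array([np.cos(k[0]*1),0,np.sin(k[0])]),4))
ctrl.movel((*V(XS,FY),.103)); ctrl.pause(.3); st(); print(get_state()['contact_force'],get_state()['wrist_torque'])
for n in ['side','scene']:
    im,P=cloud(n)
    x0,y0=(200,100) if n=='side' else (220,120); cv2.imwrite(f'pics/g_{n}.png',cv2.resize(im[y0:y0+160,x0:x0+220],None,fx=3.5,fy=3.5))
    q=P[inb(P,(.5,-.06,.101),(.75,.08,.125))]; xv=(q[:,:2]-V0)@VU; print(n,len(q),'max x',np.sort(xv)[-4:],'z',[np.median(q[(xv>a)&(xv<a+.03),2]) for a in (-.13,-.08,-.03)])
E
```

```text
t47.8 [0.4387 0.0166 0.1598] w0.0212 F [ 1.1  0.2 -2.1]
slope x,y [ 0.0513 -0.0026 -0.0092] blade x range [0.04501878 0.12145943] mid y mm [1.05 0.9  0.89 0.73]
file axis world [ 9.923e-01 -1.243e-01 -1.000e-04]
 t48.7 [0.4389 0.0176 0.1037] w0.0214 F [-0.4  0.2 -0.5]
[-0.43828008  0.15888513 -0.49826803] [0.05225519 0.18215708 0.01553813]
side 346 max x [0.00746942 0.00749519 0.0076372  0.00814837] z [np.float64(0.11115489101608154), np.float64(0.11120506771583), np.float64(0.11121369432684684)]
scene 244 max x [0.0100415  0.01006204 0.01169984 0.01268247] z [np.float64(0.11306125849818618), np.float64(0.11320761942778451), np.float64(0.11286299048710328)]
```

View pics/g_side.png

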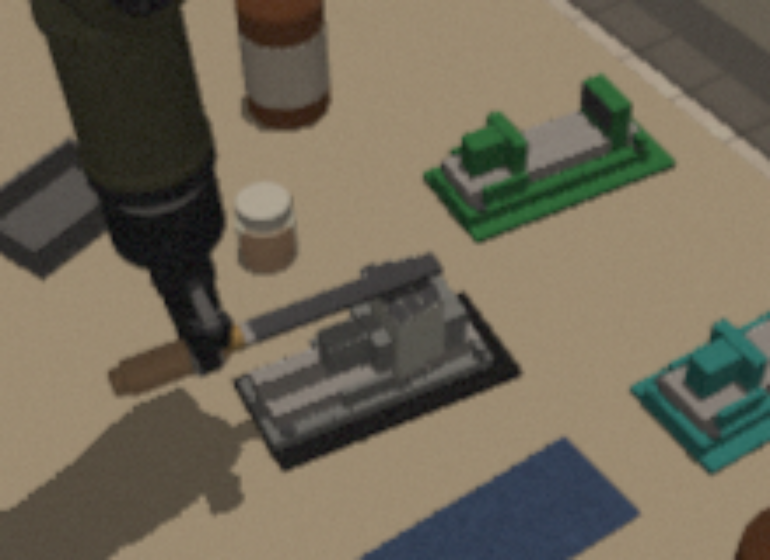

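View pics/g_scene.png

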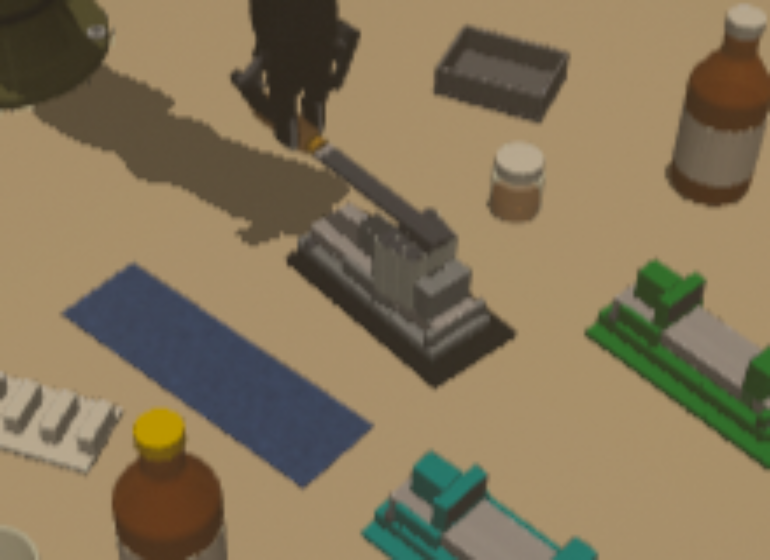

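```bash
cat >> h.py <<'E'
def stroke(z0=.097,fmin=6):
    ctrl.movel((*V(XS,FY),z0),max_speed=.1); ctrl.pause(.2); b=fz(); print('base',np.round(b,1)); z=z0
    while z>.088:
        z-=.0007; ctrl.movel((*V(XS,FY),z),max_speed=.05); ctrl.pause(.1); f=fz()
        if f[2]-b[2]>fmin: break
    s=st('contact'); print('zcmd %.4f'%z,np.round(f,1),np.round(s['wrist_torque'],2))
    x=XS+.081
    ctrl.movel((*V(x,FY),z),max_speed=.05); s=st('end'); print(np.round(s['wrist_torque'],2),'dx',np.round((s['tcp_pos'][:2]-V0)@VU*1000,1))
    ctrl.movel((*V(x,FY),z+.03),max_speed=.1); ctrl.pause(.1); st('lifted')
E
python3 - <<'E'
from h import *
stroke()
im,P=cloud('wrist'); k=bladefit(P)
im,P=cloud('side'); cv2.imwrite('pics/s6.png',cv2.resize(im[100:260,200:420],None,fx=3.5,fy=3.5))
E
```

```text
base [-0.6 -0.3 -1.1]
contact t52.7 [0.4387 0.0176 0.0901] w0.0216 F [-0.8 -0.2  5.5]
zcmd 0.0900 [-0.8 -0.2  5.5] [-0.14 -0.74 -0.04]
end t54.5 [0.5162 0.0079 0.0901] w0.0215 F [-9.9  1.6 16.3]
[ 0.1   0.94 -0.  ] dx -104.7
lifted t55.1 [0.518  0.0075 0.119 ] w0.0217 F [ 0.2  0.6 -1.8]
slope x,y [ 0.0287 -0.0003 -0.0092] blade x range [0.04501953 0.12046535] mid y mm [ 0.05 -0.09 -0.11 -0.02]
```

View pics/s6.png

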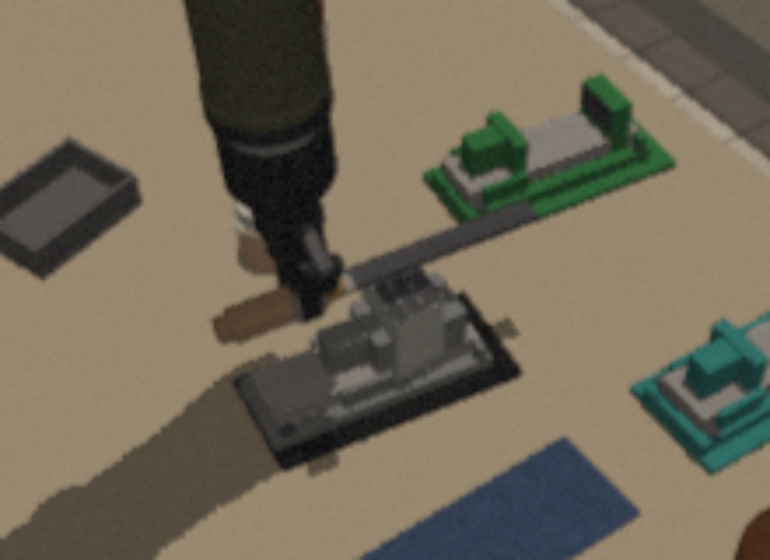

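```bash
python3 - <<'E'
import re
s=open('h.py').read()
s=s.replace("p_=.0515","p_=.0290")
s=s.replace("z-=.0007","z-=.0006").replace("ctrl.pause(.1); f=fz()","f=[]\n        for _ in range(6): ctrl.pause(.03); f.append(get_state()['contact_force'])\n        f=np.mean(f,0); print('%.4f %.1f'%(z,f[2]-b[2]))")
s=s.replace("b=fz()","b=np.mean([(ctrl.pause(.03),get_state()['contact_force'])[1] for _ in range(8)],0)")
open('h.py','w').write(s)
E
python3 - <<'E'
from h import *
print(get_state()['tcp_pos'])
ctrl.movel((*V(XS+.081,FY),.135)); ctrl.movep((*V(XS,FY),.135),FQ); ctrl.pause(.3); st()
im,P=cloud('wrist'); k=bladefit(P)
stroke(z0=.0955,fmin=2.3)
im,P=cloud('wrist'); k=bladefit(P)
E
```

```text
[0.51825593 0.00756668 0.11911018]
 t56.1 [0.4391 0.0175 0.1348] w0.0215 F [-0.3  0.6 -1.3]
slope x,y [ 0.0283 -0.0014 -0.0093] blade x range [0.04500407 0.1206946 ] mid y mm [0.88 0.5  0.49 0.43]
base [ 0.1 -0.2 -1.6]
0.0949 0.9
0.0943 0.1
0.0937 0.4
0.0931 1.2
0.0925 2.0
0.0919 3.2
contact t59.9 [0.4386 0.0176 0.092 ] w0.0214 F [0.2 0.5 1.2]
zcmd 0.0919 [ 0.2 -0.1  1.5] [-0.02 -0.22 -0.05]
end t61.6 [0.5188 0.0077 0.0923] w0.0215 F [-6.6  0.5 10.7]
[0.12 0.77 0.06] dx -102.1
lifted t62.2 [0.5186 0.0075 0.1211] w0.0215 F [-0.3 -0.1 -1.4]
slope x,y [ 0.0276 -0.0022 -0.0093] blade x range [0.04500417 0.12054622] mid y mm [ 0.04  0.04 -0.1  -0.01]
```

```bash
python3 - <<'E'
from h import *
ctrl.movel((*V(XS+.081,FY),.135)); ctrl.movep((*V(XS,FY),.135),FQ); ctrl.pause(.3); st()
stroke(z0=.0945,fmin=2.3)
im,P=cloud('wrist'); k=bladefit(P)
im,P=cloud('wrist'); cv2.imwrite('pics/w7.png',im)
for Q in comps(P,inb(P,(.56,-.09,.092),(.72,.09,.102)),30): print(rect(Q))
E
```

```text
t63.2 [0.4392 0.0176 0.1348] w0.0215 F [-0.  -0.7 -1.9]
base [-0.1  0.3 -1.2]
0.0939 0.1
0.0933 0.3
0.0927 1.2
0.0921 2.7
contact t66.0 [0.4386 0.0176 0.0921] w0.0214 F [-0.1  0.4  1.8]
zcmd 0.0921 [0.1 0.4 1.4] [-0.05 -0.22 -0.01]
end t67.8 [0.5188 0.0077 0.0924] w0.0214 F [-6.2  0.5  8.8]
[ 0.09  0.74 -0.  ] dx -102.0
lifted t68.4 [0.5186 0.0075 0.1213] w0.0216 F [ 0.2  0.2 -1.6]
slope x,y [ 0.0276 -0.0013 -0.0093] blade x range [0.045053   0.12048348] mid y mm [ 0.06 -0.11 -0.12  0.04]
(array([602.4,  19.8]), array([21.5, 42.4]), 82.5, 2526, 'z', array([96.9, 98.1, 99.2]))
(array([596.9, -25.4]), array([19.8, 42.6]), 83.3, 2311, 'z', array([97. , 98.1, 99.2]))
```

View pics/w7.png

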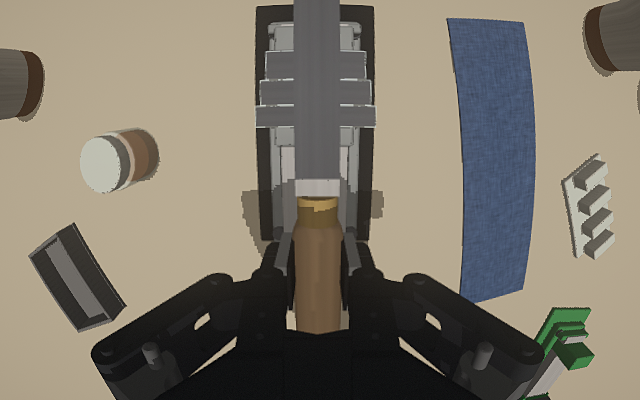

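```bash
python3 - <<'E'
from h import *
MQ=qR(Rq(down(-90*d2r))@Rn.from_euler('y',-.022).as_matrix())
g=np.array([.458,-.171])
ctrl.movel((*V(XS+.081,FY),.15)); ctrl.movep((*g,.10),MQ); ctrl.movel((*g,.014),max_speed=.1); ctrl.pause(.2); st()
for z in (.0125,.011,.010,.009,.008):
    ctrl.movel((*g,z),max_speed=.03); ctrl.pause(.15); s=st('%.4f'%z)
    if s['contact_force'][2]>2.5: break
ctrl.ungrasp(); st('open'); ctrl.movel((*g,.1),max_speed=.12); ctrl.movep((*g+np.array([0,.0]),.2),down(-90*d2r)); ctrl.pause(.3)
im,P=cloud('wrist'); cv2.imwrite('pics/w8.png',im); filepose(P)
for r in models.masks_of('wrist','mat')[:1]: print(r['p'],rect(P[r['mask']&np.isfinite(P[...,2])]))
st()
E
```

```text
t70.8 [ 0.4583 -0.1712  0.0145] w0.0218 F [-0.1 -0.6 -1.2]
0.0125 t71.2 [ 0.458  -0.171   0.0125] w0.0215 F [-0.   0.2 -1.5]
0.0110 t71.6 [ 0.458 -0.171  0.011] w0.0214 F [ 0.5 -0.2 -1.3]
0.0100 t72.0 [ 0.458 -0.171  0.01 ] w0.0218 F [ 1.   0.9 -0.7]
0.0090 t72.4 [ 0.458 -0.171  0.009] w0.0215 F [-0.4 -0.1 -1.3]
0.0080 t72.8 [ 0.4581 -0.171   0.0081] w0.0215 F [ 0.4 -0.4  0.9]
open t73.4 [ 0.458 -0.171  0.008] w0.0854 F [-1.   0.2 -0.5]
yaw 0.26 deg ext [-97.  109.9] len 0.20804249444537443
-98 w -10.6..11.7 mid -0.1 ztop 29.4 376
-78 w -11.7..12.4 mid 0.5 ztop 28.8 455
-58 w -11.8..11.9 mid -0.5 ztop 27.7 458
-38 w -11.9..10.7 mid -0.8 ztop 26.5 447
-18 w -8.9..9.7 mid 0.2 ztop 23.8 366
2 w -9.0..9.7 mid 0.3 ztop 16.1 356
22 w -9.1..9.6 mid 0.3 ztop 14.8 342
42 w -9.1..9.6 mid 0.2 ztop 13.5 345
62 w -9.2..9.6 mid 0.2 ztop 12.5 326
82 w -9.2..9.8 mid 0.2 ztop 11.3 317
102 w -10.3..9.9 mid 0.3 ztop 10.3 139
0.96 (array([ 506. , -176.9]), array([283.5,  91.3]), 1.2, 15377, 'z', array([1.7, 2.9, 4.2]))
 t75.2 [ 0.4577 -0.1709  0.1993] w0.0852 F [ 0.2 -1.1 -0.1]
```

View pics/w8.png

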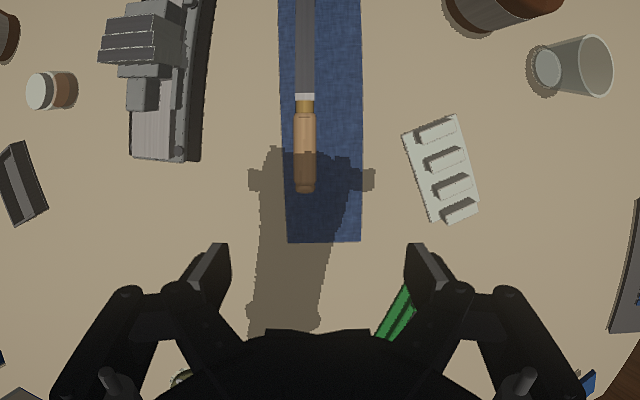

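```bash
python3 - <<'E'
from h import *
ctrl.movep((.52,-.10,.26),down(-90*d2r)); ctrl.pause(.3); st()
im,P=cloud('wrist'); cv2.imwrite('pics/w9.png',im); c,u,s,w,C=filepose(P); print(c+u*s.min(),c+u*s.max())
for lo,hi in [(.092,.104),(.066,.078)]:
    for Q in comps(P,inb(P,(.46,-.09,lo),(.72,.09,hi)),60):
        r=rect(Q); c=(r[0]/1000-V0); print(r,'vise',np.round([c@VU*1000,c@VV*1000],1), np.round(np.percentile((Q[:,:2]-V0)@VU,[2,98])*1000,1))
im,P=cloud('side'); cv2.imwrite('pics/s9.png',im)
E
```

```text
t76.1 [ 0.5193 -0.1009  0.2595] w0.0856 F [-0.1 -0.3  0.6]
yaw -0.37 deg ext [-121.2  130.7] len 0.2545574795913549
-122 w -11.7..10.3 mid 0.1 ztop 29.4 228
-102 w -12.1..10.6 mid 0.3 ztop 29.0 283
-82 w -12.5..10.8 mid -0.0 ztop 28.0 300
-62 w -11.6..11.1 mid 0.5 ztop 26.6 296
-42 w -10.4..9.2 mid 0.5 ztop 23.8 266
-22 w -11.0..9.3 mid -0.8 ztop 16.1 257
-2 w -9.5..9.4 mid 0.1 ztop 15.1 256
18 w -10.5..9.1 mid -0.4 ztop 13.8 257
38 w -10.1..10.1 mid 0.1 ztop 12.6 253
58 w -10.2..9.8 mid -0.1 ztop 11.5 257
78 w -9.0..10.2 mid 0.1 ztop 10.3 241
98 w -10.0..10.1 mid -0.0 ztop 9.1 229
118 w -9.1..10.1 mid -0.1 ztop 8.3 125
[ 0.43502211 -0.1573097 ] [ 0.6895743  -0.15895214]
(array([599.6,  -2.9]), array([66.1, 43.2]), 83.2, 2353, 'z', array([96.5, 97.9, 99.1])) vise [-20.6  -1.5] [-41.1  -0.4]
(array([631.9,  -5.9]), array([50.4, 21. ]), 82.5, 807, 'z', array([70.1, 71.7, 73. ])) vise [11.9 -0.5] [ 2.2 21.7]
(array([554. ,   3.2]), array([49.8, 45.8]), 83.2, 1057, 'z', array([69.4, 71.6, 72.9])) vise [-66.6  -1.1] [-87.7 -44.8]
```

View pics/w9.png

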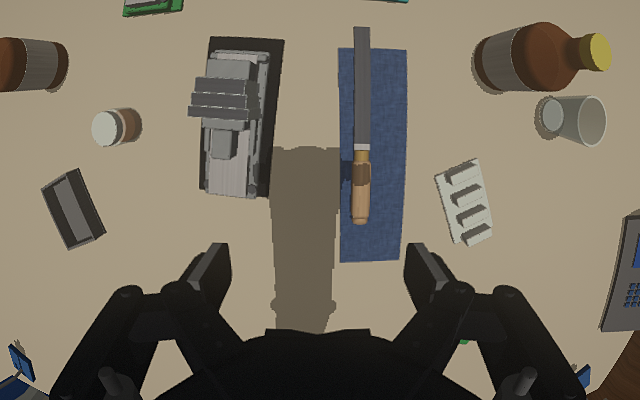

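View pics/s9.png

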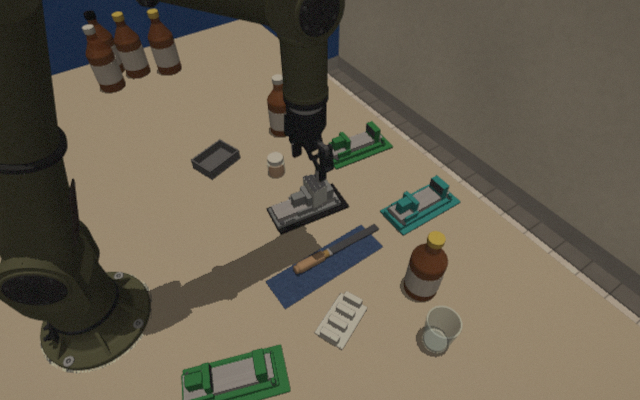

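```bash
python3 - <<'E'
from h import *
a=-90.2*d2r; g=np.array([.4993,-.1583]); t=np.array([.456,-.173])
ctrl.movep((*g,.10),down(a)); ctrl.movel((*g,.0075)); ctrl.pause(.1); st(); ctrl.close_gripper(80); st()
ctrl.movel((*g,.04)); ctrl.movel((*t,.04)); ctrl.movel((*t,.012),max_speed=.06); ctrl.movel((*t,.0078),max_speed=.03); ctrl.pause(.2); st()
ctrl.ungrasp(); st('open'); ctrl.movel((*t,.1),max_speed=.12); ctrl.movep((.52,-.10,.26),down(a)); ctrl.pause(.3)
im,P=cloud('wrist'); cv2.imwrite('pics/w10.png',im); c,u,s,w,C=filepose(P); print(c+u*s.min(),c+u*s.max())
E
```

```text
t77.8 [ 0.5003 -0.1585  0.0088] w0.0855 F [-0.7  0.1 -0.3]
 t78.3 [ 0.4993 -0.1584  0.0078] w0.0225 F [-1.1 -0.1  5.1]
 t80.3 [ 0.4565 -0.1731  0.0081] w0.0224 F [ 0.5 -0.   0.4]
open t80.9 [ 0.456  -0.173   0.0078] w0.0856 F [ 0.4 -0.2 -0.5]
yaw -0.24 deg ext [-127.   127.1] len 0.2571219267500391
-129 w -11.2..10.8 mid 0.5 ztop 28.8 209
-109 w -11.6..11.1 mid 0.2 ztop 28.4 248
-89 w -13.3..10.4 mid 0.4 ztop 27.4 261
-69 w -11.8..10.6 mid 0.7 ztop 26.5 282
-49 w -10.6..9.5 mid -0.0 ztop 23.8 269
-29 w -11.2..9.4 mid -0.5 ztop 16.5 252
-9 w -10.6..9.5 mid -0.2 ztop 15.4 238
11 w -9.9..9.4 mid 0.0 ztop 14.6 254
31 w -10.5..8.9 mid -0.3 ztop 13.5 251
51 w -10.2..10.2 mid 0.3 ztop 12.6 253
71 w -10.0..9.4 mid -0.8 ztop 11.5 249
91 w -9.8..10.4 mid 0.5 ztop 10.5 251
111 w -10.0..9.4 mid 0.1 ztop 9.6 201
[ 0.39223821 -0.17314216] [ 0.64935789 -0.17421978]
```

View pics/w10.png

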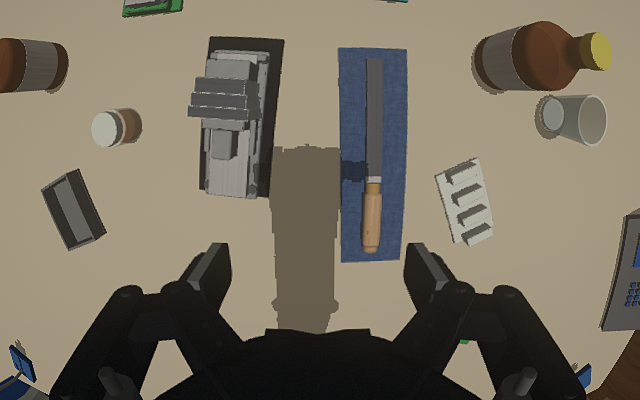

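```bash
python3 - <<'E'
from h import *
a=VA-90*d2r
ctrl.movep((*V(-.077),.15),down(a)); ctrl.movel((*V(-.077),.046)); ctrl.pause(.1); st()
ctrl.close_gripper(60); st('grip lug')
def mv(x,v=.03):
    ctrl.movel((*V(x),.046),max_speed=v); ctrl.pause(.15); s=get_state()
    print(round(x*1000,1),'fx %.1f'%(s['contact_force'][:2]@VU),'x %.1f'%((s['tcp_pos'][:2]-V0)@VU*1000))
for x in (-.080,-.088,-.096,-.100,-.098,-.096,-.095): mv(x)
ctrl.ungrasp(); st(); xy=get_state()['tcp_pos'][:2]
ctrl.movel((*xy,.15)); ctrl.movep((*V(-.06),.25),down(a)); ctrl.pause(.3)
im,P=cloud('wrist'); cv2.imwrite('pics/w11.png',im)
for lo,hi in [(.092,.104),(.066,.078)]:
    for Q in comps(P,inb(P,(.46,-.09,lo),(.72,.09,hi)),60):
        r=rect(Q); c=(r[0]/1000-V0); print(r,'vise',np.round([c@VU*1000,c@VV*1000],1), np.round(np.percentile((Q[:,:2]-V0)@VU,[2,98])*1000,1))
E
```

```text
t84.6 [0.5447 0.0054 0.0472] w0.0853 F [-0.8  0.6 -0.4]
grip lug t85.2 [0.5443 0.0067 0.0465] w0.0230 F [-0.5  4.8  4.9]
-80.0 fx 2.6 x -78.7
-88.0 fx 6.7 x -85.5
-96.0 fx 7.0 x -93.3
-100.0 fx 6.2 x -97.3
-98.0 fx 5.0 x -95.9
-96.0 fx 3.1 x -94.6
-95.0 fx 0.7 x -93.9
 t89.0 [0.5259 0.0076 0.046 ] w0.0852 F [0.8 0.  0.4]
(array([600.1,  -2.9]), array([65.8, 41.7]), 83.0, 2741, 'z', array([96.9, 98.1, 99.3])) vise [-20.1  -1.5] [-40.5   0.5]
(array([630.8,  -6.5]), array([53.1, 20.9]), 83.0, 1011, 'z', array([70.5, 71.9, 73.2])) vise [10.8 -1.3] [ 0.5 21.2]
(array([539.4,   5.9]), array([49.3, 48. ]), 82.8, 1271, 'z', array([70. , 71.7, 73. ])) vise [-81.4  -0.2] [-103.6  -57.8]
```

View pics/w11.png

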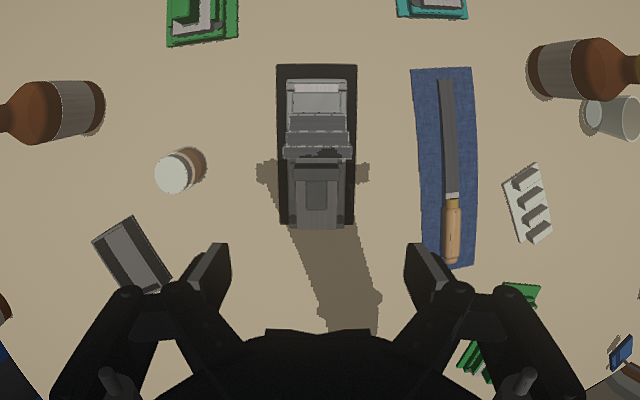

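```bash
python3 - <<'E'
from h import *
a=BA-90*d2r
ctrl.movep((.44,.26,.25),down(a)); ctrl.pause(.35); st()
im,P=cloud('wrist'); cv2.imwrite('pics/w12.png',im)
Q=P[inb(P,(.35,.22,.030),(.55,.42,.040))]; print('boxrim',rect(Q))
Q=P[inb(P,(.50,.08,.058),(.66,.26,.07))]; print('lid',rect(Q))
print([ (r['p'],r['point']) for r in models.recognise('wrist','jar')])
E
```

```text
t92.1 [0.4404 0.2594 0.2499] w0.0855 F [-1.  -0.4 -0.5]
boxrim (array([444.3, 317.2]), array([119.9,  86.2]), 18.3, 1496, 'z', array([32.3, 34.5, 35.9]))
lid (array([575.7, 175.4]), array([45.4, 46.5]), 79.2, 1313, 'z', array([62.3, 64. , 65.3]))
[(0.69, [418.1, 82.8])]
```

View pics/w12.png

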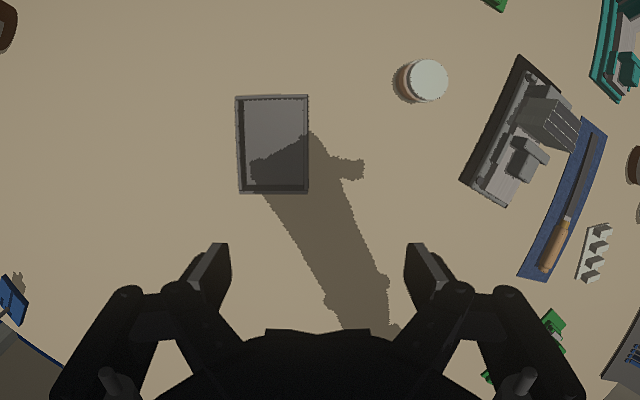

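```bash
sed -i 's/^BA=.*/BA=18.4*d2r; B0=np.array([.4445,.3171]); BU=np.array([np.cos(BA),np.sin(BA)])/' h.py
python3 - <<'E'
from h import *
def go(xp,off,xb,h):
    g=V(xp+off,-.0015); pick(g,.038+h,VA-90*d2r,hi=.19,force=50)
    t=B0+(xb+off)*BU; place(t,.005+h+.0003,BA-90*d2r,hi=.16); ctrl.ungrasp(); ctrl.movel((*t,.17),max_speed=.2)
go(-.036,0,-.013,.028)
im,P=cloud('wrist')
for Q in comps(P,inb(P,(.35,.22,.055),(.55,.42,.08)),40):
    r=rect(Q); c=r[0]/1000-B0; print(r,'box',np.round([c@BU*1000,c@np.array([-BU[1],BU[0]])*1000],1))
cv2.imwrite('pics/w13.png',im)
E
```

```text
at pick t94.4 [ 0.585  -0.0008  0.0671] w0.0853 F [ 0.7 -0.8 -0.3]
closed t94.8 [ 0.5851 -0.0009  0.0671] w0.0651 F [0.3 0.8 4.9]
pre t98.0 [0.4328 0.3134 0.0543] w0.0650 F [ 0.7  0.3 -2. ]
placed t98.6 [0.4325 0.3131 0.0337] w0.0647 F [-1.2 -1.  10.6]
(array([433.1, 311.7]), array([12.6, 65.5]), 18.4, 1285, 'z', array([58.7, 65. , 66.2])) box [-12.5  -1.5]
```

View pics/w13.png

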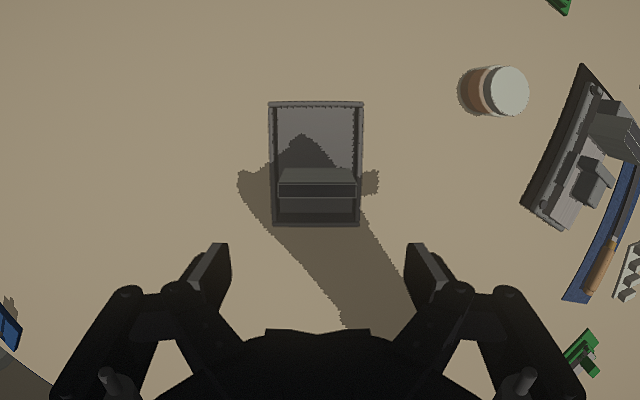

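```bash
python3 - <<'E'
from h import *
def go(xp,off,xb,h):
    g=V(xp+off,-.0015); pick(g,.038+h,VA-90*d2r,hi=.19,force=50)
    t=B0+(xb+off)*BU; place(t,.005+h+.0003,BA-90*d2r,hi=.16); ctrl.ungrasp(); ctrl.movel((*t,.17),max_speed=.2)
def chk(n):
    ctrl.pause(.2); im,P=cloud('wrist'); cv2.imwrite(f'pics/{n}.png',im)
    for Q in comps(P,inb(P,(.35,.22,.055),(.55,.42,.08)),40):
        r=rect(Q); c=r[0]/1000-B0; print(r,'box',np.round([c@BU*1000,c@np.array([-BU[1],BU[0]])*1000],1))
go(-.023,-.004,-.0272,.028); chk('w14')
go(-.008,-.003,-.0435,.030); chk('w15')
E
```

```text
at pick t102.3 [ 0.594  -0.0019  0.0671] w0.0854 F [-0.4  0.   0.5]
closed t102.6 [ 0.5938 -0.002   0.0669] w0.0589 F [0.1 0.2 5.7]
pre t105.9 [0.4155 0.3076 0.0542] w0.0588 F [ 0.2  0.1 -1. ]
placed t106.5 [0.415  0.3072 0.0335] w0.0589 F [-1.1 -1.6 10.4]
(array([425.9, 309.8]), array([27.4, 66.4]), 18.5, 2566, 'z', array([62.6, 65. , 66.2])) box [-20.   -1.1]
at pick t110.5 [ 0.6098 -0.0039  0.0691] w0.0852 F [0.3 0.4 0.3]
closed t110.9 [ 0.6096 -0.004   0.0688] w0.0529 F [-0.6  0.2  6.3]
pre t114.2 [0.401  0.3028 0.0562] w0.0532 F [ 0.2  0.1 -1.7]
placed t114.8 [0.4006 0.3024 0.0354] w0.0533 F [-0.5 -2.4  9.4]
(array([417.4, 306.3]), array([44.9, 65.8]), 18.5, 3985, 'z', array([63.7, 65.1, 66.2])) box [-29.1  -1.7]
```

View pics/w15.png

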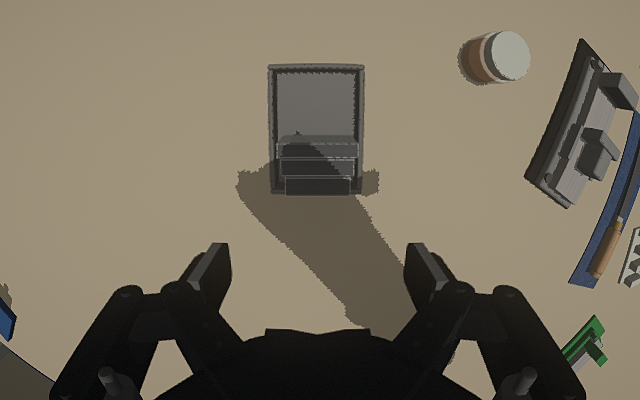

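```bash
python3 - <<'E'
from h import *
a=BA-90*d2r
ctrl.movep((.555,.165,.2),down(a)); ctrl.pause(.3)
im,P=cloud('wrist'); Q=max(comps(P,inb(P,(.50,.08,.060),(.66,.26,.069)),40),key=len); r=rect(Q); print(r)
(cx,cy),rad=cv2.minEnclosingCircle((Q[:,:2]*1000).astype(np.float32)); print(cx,cy,rad); cv2.imwrite('pics/w16.png',im)
g=r[0]/1000
pick(g,.036,a,hi=.15,force=40); ctrl.pause(.1); st('lifted')
t=B0+.0242*BU
ctrl.movep((*t,.15),down(a)); ctrl.movel((*t,.062)); ctrl.pause(.2); st()
z=.046
while z>.038:
    ctrl.movel((*t,z),max_speed=.04); ctrl.pause(.1); s=get_state(); print(z,np.round(s['contact_force'],1)); 
    if s['contact_force'][2]>3: break
    z-=.0015
im,P=cloud('side'); cv2.imwrite('pics/s16.png',cv2.resize(im[100:240,150:340],None,fx=4,fy=4))
E
```

```text
(array([576.4, 175. ]), array([44.9, 45.3]), 18.8, 1956, 'z', array([62.7, 64. , 65.1]))
576.3626708984375 174.94480895996094 23.47050666809082
at pick t118.8 [0.5772 0.1753 0.0373] w0.0855 F [-0.   0.2  0.3]
closed t119.3 [0.5767 0.1751 0.0369] w0.0500 F [-1.9 -0.2  7.6]
lifted t120.3 [0.5757 0.1746 0.1487] w0.0498 F [-0.2  0.2 -2.1]
 t122.0 [0.468  0.3251 0.063 ] w0.0493 F [-0.2  0.2 -1.9]
0.046 [ 0.1 -0.6 -2.3]
0.0445 [-0.2  0.5 -2.3]
0.043 [-0.6 -0.3 -1.6]
0.041499999999999995 [-1.  -1.   5.8]
```

View pics/s16.png

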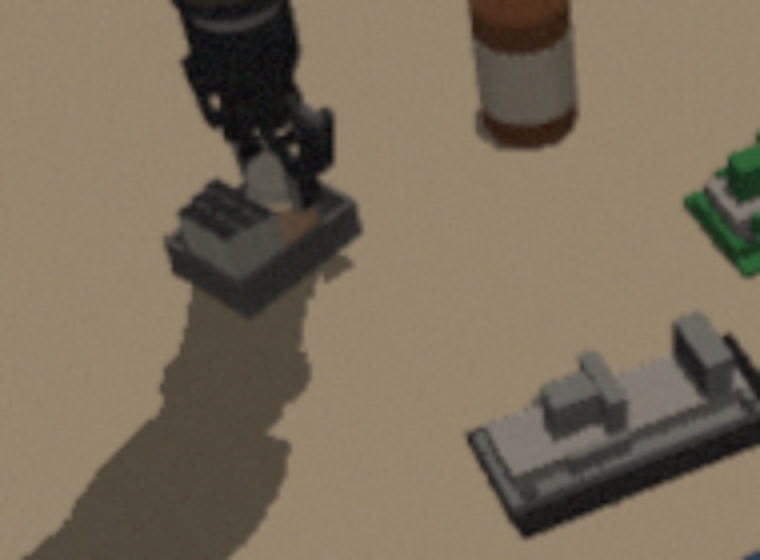

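```bash
python3 - <<'E'
from h import *
a=BA-90*d2r; t=get_state()['tcp_pos'][:2]
ctrl.ungrasp(); ctrl.movel((*t,.2),max_speed=.15); ctrl.movep((.44,.24,.25),down(a)); ctrl.pause(.3); st()
im,P=cloud('wrist'); cv2.imwrite('pics/w17.png',im)
for Q in comps(P,inb(P,(.35,.22,.058),(.55,.42,.08)),40):
    r=rect(Q); c=r[0]/1000-B0; print(r,'box',np.round([c@BU*1000,c@np.array([-BU[1],BU[0]])*1000],1))
ctrl.movep((.52,-.10,.26),down(-90.2*d2r)); ctrl.pause(.3)
im,P=cloud('wrist'); cv2.imwrite('pics/w18.png',im); c,u,s,w,C=filepose(P); print(c+u*s.min(),c+u*s.max())
for n in ['scene','side']: im,P=cloud(n); cv2.imwrite(f'pics/{n}18.png',im)
st()
E
```

```text
t126.2 [0.4398 0.2407 0.2493] w0.0855 F [0.2 0.4 0.1]
(array([468.4, 322.9]), array([44.9, 46. ]), 17.0, 1478, 'z', array([67.3, 68.7, 70. ])) box [24.5 -2. ]
(array([417.4, 306.4]), array([44.5, 66.8]), 18.5, 2132, 'z', array([63.7, 65.1, 66.3])) box [-29.1  -1.6]
yaw -0.28 deg ext [-126.8  126.4] len 0.25573454862370704
-128 w -11.8..10.9 mid 0.3 ztop 28.6 208
-108 w -12.1..11.1 mid 0.6 ztop 28.4 250
-88 w -12.0..10.5 mid 0.3 ztop 27.5 261
-68 w -12.7..10.7 mid 0.4 ztop 26.5 282
-48 w -10.4..9.6 mid 0.6 ztop 23.8 258
-28 w -11.2..9.6 mid -0.5 ztop 16.2 251
-8 w -10.7..9.4 mid -0.5 ztop 15.4 251
12 w -11.1..9.6 mid 0.1 ztop 14.4 251
32 w -10.2..9.4 mid -0.3 ztop 13.5 248
52 w -10.3..10.2 mid 0.2 ztop 12.3 259
72 w -9.9..10.0 mid 0.4 ztop 11.5 248
92 w -9.8..9.7 mid 0.5 ztop 10.5 247
112 w -9.7..9.7 mid 0.5 ztop 9.8 185
[ 0.39284651 -0.17296445] [ 0.648578   -0.17421664]
 t128.0 [ 0.52   -0.0997  0.26  ] w0.0856 F [ 0.3 -0.1 -0.6]
```

View pics/w17.png

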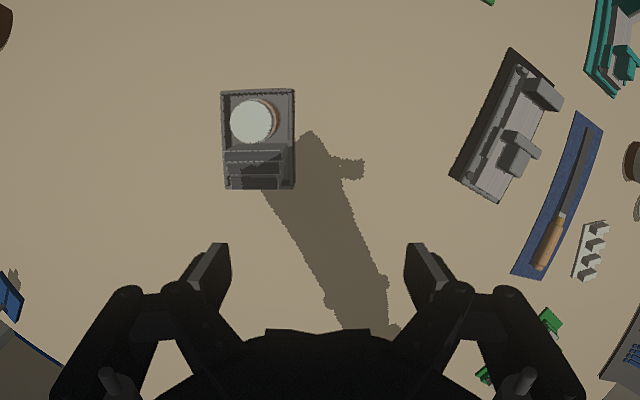

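View pics/side18.png

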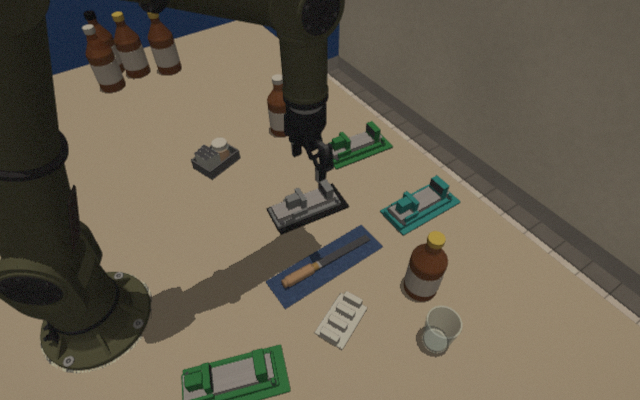

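View pics/w18.png

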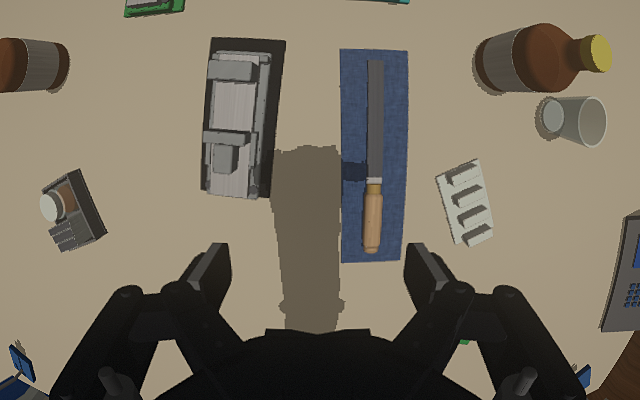

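Everything is in place: the jar's lid top is at 68.7 mm (it should be 69), the plate tops are at 65 mm, and the file is on the mat. I'm handing in.

```bash
python3 -c "
from h import *
print(ticket.close_job()); st()"
```

```text
the job is handed in; nothing more can be done
None
the job is handed in; nothing more can be done
```

I carried out the whole job in the order asked and handed it in at about 128 s of the 210 s allowed. No verdict was reported.

- **Clamping:** All three plates were in the rack. I stood them in the vise as c, b, a from the fixed jaw and pushed the sliding jaw up. They measured 42.1 mm across the row, against 42 mm expected.
- **Filing:** I made three forward strokes of about 78, 80 and 80 mm, each starting with the tip roughly 8–10 mm past the fixed jaw's inner face. I lifted the file about 30 mm at each stroke's end and carried it back clear of the plates.
- **First stroke less clean:** The file turned slightly in the grip, so it ran about 0.02 rad tip-up. The forces at its end were about 16 N down and 10 N along. I re-levelled it, and it held its angle for strokes 2 and 3.
- **File on the mat:** After I first laid the file down it was knocked aside, with its tip about 25 mm off the mat. I laid it back, and the last picture shows it fully on the mat and along its length.
- **Packing:** Before packing I opened the jaw a little. The plate tops in the box are at 65 mm and the jar's lid is at 68.7 mm, so all stand upright on the floor. The row sits about 1.5–2 mm off the box's centre line, clear of the walls.
- **Bystanders:** The bottles and the beaker look unmoved in the final side and wrist pictures. I did not measure them again.

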